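Load a detector and index the test shuttle

ROBOT

A 6-joint arm with a two-finger parallel gripper is mounted at the origin on a cart in front of the work surface, level with it; the furniture and walls round the work are solid. World frame = base frame: x ahead of the robot, y to its left, z up, the work surface at z = 0. Lengths are in m, angles in degrees, forces in N, time in s.
With the tool pointing down it reaches from about 0.275 to 0.75 m from the base axis. Payload 10.2 kg.
Tool frame: the origin (TCP) lies at the very end of the fingers, on their centre line; the grasp point (between the pads) lies 19 mm behind it; z points along the fingers, y is the direction in which the jaws open and shut (so a half turn about z gives the same grasp; the last joint's range is limited). The gripper opens to 88 mm and grips with 3 to 60 N. Pads are 18 mm wide; open, the fingers measure 123 mm over their backs; the gripper's body (75 mm by 187 mm) begins 45 mm behind the grasp point.
Start: joints at [50.283, 17.928, 85.812, -0, 76.261, -12.8], TCP at [0.238, 0.468, 0.239] pointing down, gripper open.
Joint ranges: [-168.41, 168.41], [-55.51, 124.54], [10.69, 146.95], [-70.63, 250.63], [1, 178], [-165.06, 165.06]. Speed limits (degrees/s): [136.94, 136.94, 172.46, 180, 180, 180].

INTERFACE

Orientations are given as a 3x3 rotation matrix whose columns are the frame's x, y, z axes.
In Python, from bench import * gives the robot as it stands. The module is installed in compiled form; this text tells all that it offers.
- The arm moves only by the tool arm_command, never from a script. Its argument "steps" is a list of rows, each an object with "offset": the shift along the tool's x, y, z in m, a list of three; "rot": the turn, a rotation vector about the tool's x, y, z in degrees, a list of three; "hand": the closure, from -1 (fully open) to 1 (shut), so that 0 is half open. A call has 1 to 5 rows; each row shifts and turns the pose as measured when the row begins, along the tool's axes as they then stand; what a row does not reach is not made up. A row lasts 1/12 s, in which the tool goes at most 41.7 mm and 7.16 degrees, less where a joint would pass 70% of its speed; a pose out of reach is approached as far as the arm can. A call is refused whole if a number of a shift passes 0.0417 or a number of a turn 7.16, either way. A call with a gripper value outside its range is refused whole. The fingers move at their own pace and stop on an object; "grip_force" is the grip in N (left out, the last holds). Time passes only in rows, so rows that do not move let the fingers close. It gives the time, the measured TCP pose, the force and the opening at its end, in the units of the state.
- get_state(): the state, without advancing time (a new reading comes with each control period).
- capture(name): name is "scene" or "top"; returns a dict with "image" (384x512x3 uint8, blue, green, red), "K" (3x3 intrinsics, pixels), "R" (3x3) and "t" (3): a world point X has camera coordinates R X + t. Camera axes: x right, y down, z forward; pixel columns grow to the right and rows downward; lengths in m; the calibration is good to about 2 mm. A picture is of the moment at which its call begins. There is no depth.
- finish_job(): hands the job in, once; it reports no verdict.
The state is a dict: "clock": time; "joints": joint angles; "dq": joint speeds; "joint_torque": joint torques, N m; "ee_pos": TCP position; "tcp_rot": TCP orientation; "force": force on the tool from outside, world axes, zero at the start; "moment": the same for the moment, N m; "gripper_width": finger opening in m.
Only numpy, scipy, OpenCV 4.12 (cv2) and the standard library are available. Lean on these libraries where they do the work, as an engineer would, in place of code of your own. Each camera call takes 0.05 s, during which the arm holds its last target. There are 200 camera calls.

TASK

Load the test jig: with the shuttle at its loading end, set the detector (black puck on a white tray) down in the white-cornered nest of the blue shuttle and let it go, its tray flat on the nest floor. Then take the shuttle by its black knob, or push it, along the slide until the spring plunger with the red knob clicks into the notch in the shuttle's side, and leave it there with the plunger home in the notch. The plunger block was re-clamped for this model, so the click comes somewhere under the reader head and has to be felt: do not stop short of it or leave the shuttle past it. Leave the loose empty tray, the dropper bottle and the ring gauge where they are.

Things in the scene. Friction and masses are not known exactly. Their poses are not given: they have to be found in the camera images.
- detector_mid (a point): Detector to load: a black round puck (46 mm diameter, 10 to 34 mm above its underside) on a white square tray with clipped corners (69 x 69 mm, 9 mm high), upright, 40 to 120 g. This point is its centre, 17 mm above its underside; x, y parallel to the tray's sides. Grip round the puck, fingertips above the tray. Quarter turns make no difference to its fit.
- empty_tray: A loose empty white tray like the detector's own (69 x 69 mm, 9 mm high, clipped corners, no puck), lying flat; origin at the centre of its underside. Not to be moved. (A stack of three more such trays, 29 mm high, is fixed at x 0.51, y 0.08, between the detector and the jig.)
- nest (a point): Middle of the nest floor on the blue shuttle plate, 34 mm above the bench; moves with the shuttle. x: along the slide towards the reader head, y: left of that, z: up. White corner angles 6 mm high stand round it, 73 mm apart inside both ways (2 mm play round the tray). Seated, the detector's centre is 17 mm above it. The plate reaches 94 mm behind and 46 mm ahead of it.
- grip (a point): Middle of the shuttle's black knob: an upright cylinder 24 mm in diameter, 36 mm high (61 to 97 mm above the bench) on a thinner post, 80 mm behind the nest centre (its -x). Grip it from above or push it. Same axes as the nest.
- shuttle (a joint): Shuttle position along its slide, m: 0 at the loading end (starts at 0 to 0.02), growing along the nest's x, 0.145 at the far stop. About 1.5 N of drag; stays where left. The notch reaches the plunger somewhere between 0.094 and 0.126, different in every setup. It can be drawn back if pushed too far.
- plunger (a joint): How far the spring plunger is pushed back, m: 0 fully out (free, or home in the notch), about 0.002 riding on the shuttle's side. Pushing, one feels: about 7 N as a lead-in lifts it, 44 to 36 mm before the click (not the click); light drag; then it drops in, drawing the shuttle to the notch centre from up to 3 mm off; about 12 N to push on. Its red knob moves outwards as it is pushed back.
- reader (a point): Middle of the underside of the black reader head, fixed to the jig, 78 mm above the bench; same axes as the nest. Head 62 mm long along the slide, 72 mm wide, on an arm and a column at the right of the slide; their tops are 102 mm above the bench (screw heads 106). The nest centre is under it when the shuttle joint reads 0.110.
- jig: Test jig fixed to the bench: aluminium base plate 290 mm long (x, the slide direction, away from the loading end), 150 mm wide, 10 mm thick, with two rails, the reader head, the shuttle and, on the left, the plunger block (up to 36 mm high). Origin on the bench under the middle of the plate. (A post of the room, 40 mm square and taller than the arm, stands at x 0.285, y 0.29.)
- dropper: Dropper bottle with a red tip, 36 mm in diameter, 107 mm high, standing upright; origin at the centre of its underside. Not to be moved.
- ring_gauge: Plain metal ring gauge, 52 mm in diameter, 14 mm high, lying flat; origin at the centre of its underside. Not to be moved.

How it is judged (in metres and radians):
On the way:
1. the detector sits flat in the nest, let go, with the shuttle still at its loading end (horizontal distance between detector_mid and nest below 0.005 m and z of detector_mid in the frame of nest between 0.014 and 0.019 m and angle between detector_mid's own z axis and vertical below 0.06 rad and contact force between the fingers and detector below 0.3 N and value of joint shuttle below 0.05 m), for 0.2 s.
At the end, for the whole second after the job is handed in: The detector lies flat in the nest (centre within 5 mm of the nest's, underside within 2 mm of its floor, upright), and the shuttle stands still under the reader head with the plunger within 1 mm of fully home in the notch (horizontal distance between detector_mid and nest below 0.005 m and z of detector_mid in the frame of nest between 0.014 and 0.019 m and angle between detector_mid's own z axis and vertical below 0.06 rad and value of joint shuttle between 0.088 and 0.132 m and value of joint plunger below 0.001 m and velocity of joint shuttle between -0.005 and 0.005 m/s); the robot touches nothing.
It fails at once if the empty tray is moved by more than 15 mm (distance of empty_tray from where it was at the start of the episode above 0.015 m).
It fails at once if the dropper bottle is moved by more than 15 mm or tipped (distance of dropper from where it was at the start of the episode above 0.015 m or angle between dropper's own z axis and vertical above 0.3 rad).
It fails at once if the ring gauge is moved by more than 15 mm (distance of ring_gauge from where it was at the start of the episode above 0.015 m).
It also fails if it takes over 59 s, if anything falls off the work surface, if the arm or the gripper's body presses on something with over 40 N, if the wrist force passes 120 N, or if a joint passes its speed limit or range.

## Working session

There is one attempt and no reset: what is moved stays moved. The work goes in short steps, Python scripts to look and compute and a tool call to move; the robot and the scene stay as the last step left them, time stands still between calls to the robot, and variables do not carry over. Pictures are saved under pics/ and viewed, about 8 in all and at most 12, crops included, and the job is handed in when it is done.

Besides the shell and the picture viewer there is one more tool, called after "Call:" as name(argument=value, ...) on one line, values as JSON. arm_command: Moves the arm, as the interface text tells. Its arguments: {"type":"object","properties":{"steps":{"type":"array","items":{"type":"object","properties":{"offset":{"type":"array","items":{"type":"number"}},"rot":{"type":"array","items":{"type":"number"}},"hand":{"type":"number"}}}},"grip_force":{"type":"number"}},"required":["steps"]}

```bash
mkdir -p pics; cat > h.py <<'E'
import numpy as np, cv2
from bench import *
def ray(c,u,v,z):
    K,R,t=map(np.array,(c["K"],c["R"],c["t"])); d=R.T@np.linalg.solve(K,[u,v,1.]); o=-R.T@t
    return o+d*(z-o[2])/d[2]
def proj(c,X):
    p=np.array(c["K"])@(np.array(c["R"])@np.array(X)+np.array(c["t"])); return p[:2]/p[2]
E
python3 - <<'E'
from h import *
import pickle
for n in("top","scene"):
    c=capture(n);pickle.dump(c,open(n+".pkl","wb"));cv2.imwrite(f"pics/{n}0.png",cv2.resize(c["image"],(800,600),interpolation=cv2.INTER_CUBIC))
    print(n,np.round(-np.array(c["R"]).T@np.array(c["t"]),3))
s=get_state();print(s["clock"],s["ee_pos"],np.round(s["tcp_rot"],3),s["gripper_width"])
E
```

```text
top [0.498 0.012 1.054]
scene [-0.04  -0.297  0.586]
0.1 [0.23755278 0.46794446 0.23823523] [[-0.892  0.453 -0.001]
 [ 0.453  0.892 -0.001]
 [ 0.    -0.001 -1.   ]] 0.08836801815501992
```

View pics/top0.png

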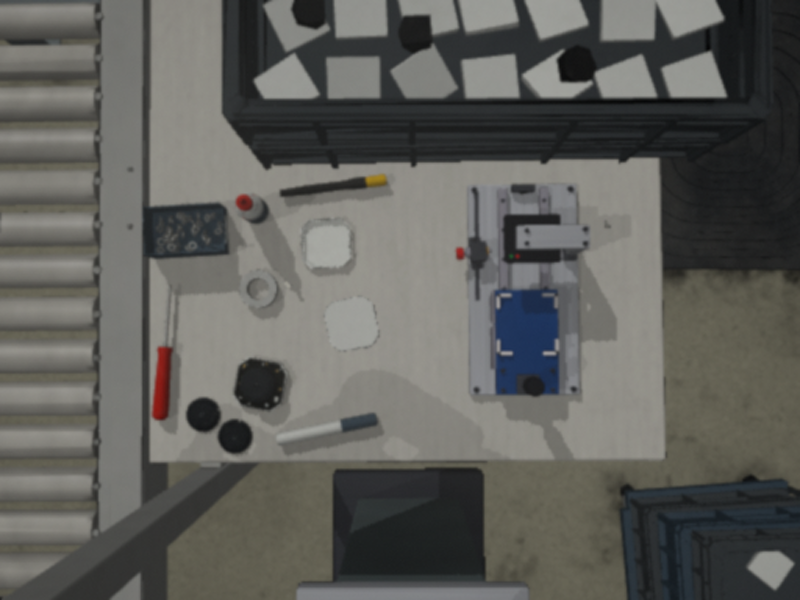

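View pics/scene0.png

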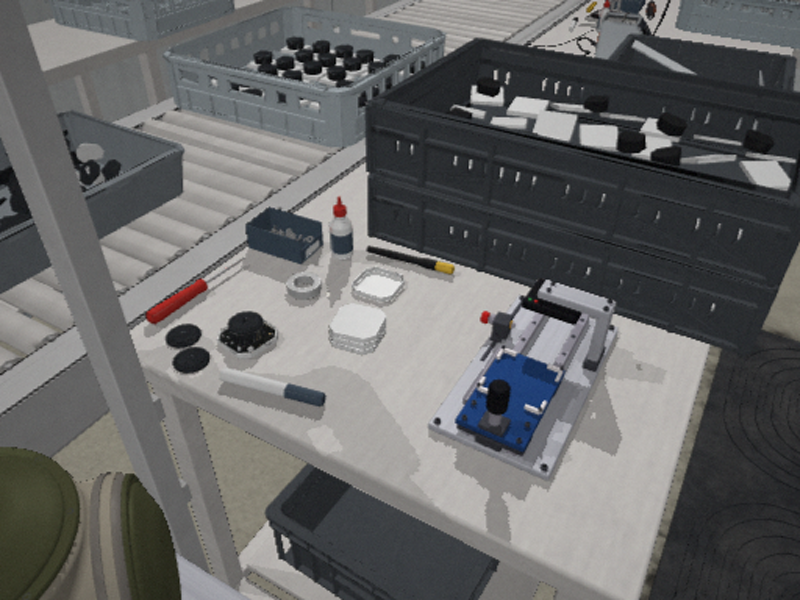

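Top view: detector candidate near (260,383), the stack (352,322), the empty tray (328,245), the ring (260,290), the bottle (250,205), the nest (527,322), the knob (533,385), and the red plunger knob (461,253). I'll zoom in on the detector and the jig.

```bash
python3 - <<'E'
from h import *
import pickle
t=pickle.load(open("top.pkl","rb"));s=pickle.load(open("scene.pkl","rb"))
f=lambda im,x,y,w,h:cv2.resize(im[y:y+h,x:x+w],(400,300),interpolation=cv2.INTER_CUBIC)
a=np.vstack([np.hstack([f(t["image"],126,215,80,60),f(t["image"],290,175,100,75)]),np.hstack([f(s["image"],118,185,80,60),f(s["image"],270,195,120,90)])])
cv2.imwrite("pics/crop.png",a)
for n,u,v,z in[("det",260,383,.034),("stack",352,322,.029),("empty",328,245,.009),("ring",260,290,.014),("bottle base",258,210,.0),("nest",527,322,.037),("knob",533,385,.097),("reader",532,238,.085)]:
    print(n,np.round(ray(t,u*.64,v*.64,z),3))
hsv=cv2.cvtColor(t["image"],cv2.COLOR_BGR2HSV)
m=cv2.inRange(hsv,(100,100,40),(130,255,255))
m[:, :290]=0;m[:,380:]=0;m=cv2.morphologyEx(m,cv2.MORPH_CLOSE,np.ones((9,9)))
c=max(cv2.findContours(m,0,1)[0],key=cv2.contourArea);r=cv2.minAreaRect(c);print(r)
print([np.round(ray(t,*p,.034),3) for p in cv2.boxPoints(r)])
E
```

```text
det [0.432 0.201 0.034]
stack [0.513 0.077 0.029]
empty [0.62  0.111 0.009]
ring [0.558 0.204 0.014]
bottle base [0.671 0.209 0.   ]
nest [ 0.511 -0.157  0.037]
knob [ 0.432 -0.153  0.097]
reader [ 0.617 -0.157  0.085]
((336.5, 218.5), (65.0, 39.0), 90.0)
[array([ 0.553, -0.116,  0.034]), array([ 0.553, -0.197,  0.034]), array([ 0.417, -0.195,  0.034]), array([ 0.418, -0.114,  0.034])]
```

View pics/crop.png

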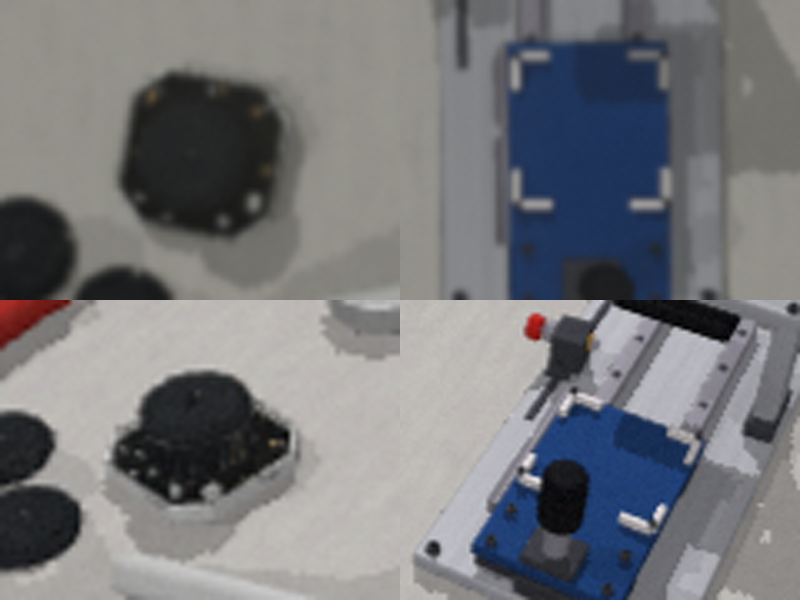

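```bash
python3 - <<'E'
from h import *
import pickle
t=pickle.load(open("top.pkl","rb"));im=t["image"];s=pickle.load(open("scene.pkl","rb"))
g=cv2.cvtColor(im,cv2.COLOR_BGR2GRAY)
sub=np.zeros_like(g);sub[222:268,145:190]=255
m=((g<75)&(sub>0)).astype(np.uint8);m=cv2.morphologyEx(m,cv2.MORPH_CLOSE,np.ones((5,5)))
cs=sorted(cv2.findContours(m,0,1)[0],key=cv2.contourArea);c=cs[-1]
P=np.array([ray(t,*(p[0]),.0095)[:2] for p in c],np.float32)*1000
r=cv2.minAreaRect(P);print("det tray mm",r); M=cv2.moments(P.reshape(-1,1,2));print(M["m10"]/M["m00"],M["m01"]/M["m00"])
# nest corners
hsv=cv2.cvtColor(im,cv2.COLOR_BGR2HSV)
w=((g>135)&(hsv[...,1]<60)).astype(np.uint8);z=np.zeros_like(w);z[183:232,316:360]=1;w*=z
n,l,st,ce=cv2.connectedComponentsWithStats(w)
Q=[]
for i in range(1,n):
    if st[i,4]>3: print(st[i]);Q+=[ray(t,x,y,.040)[:2]*1000 for y,x in np.argwhere(l==i)]
print("nest mm",cv2.minAreaRect(np.array(Q,np.float32)))
# detector puck top in scene: ray of blob
sub[:]=0;gs=cv2.cvtColor(s["image"],cv2.COLOR_BGR2GRAY);sub[195:235,135:182]=255
mm=((gs<60)&(sub>0)).astype(np.uint8);c=max(cv2.findContours(mm,0,1)[0],key=cv2.contourArea)
print("scene bbox",cv2.boundingRect(c)); print("pred centre puck top",proj(s,[r[0][0]/1000,r[0][1]/1000,.034]),proj(t,[r[0][0]/1000,r[0][1]/1000,.034]))
# knob
sub[:]=0;sub[236:256,325:352]=255;mm=((g<45)&(sub>0)).astype(np.uint8);c=max(cv2.findContours(mm,0,1)[0],key=cv2.contourArea);(u,v),rr=cv2.minEnclosingCircle(c);print("knob",u,v,rr,ray(t,u,v,.097))
# base plate
for p in[(469,184),(578,186),(579,395),(469,394)]:print("plate",ray(t,p[0]*.64,p[1]*.64,.01))
E
```

```text
det tray mm ((429.2378234863281, 205.93040466308594), (65.44189453125, 66.5772476196289), 79.56958770751953)
429.3868843184812 206.139988025708
[318 191   2   6   9]
[318 219   2   5  10]
[356 218   1   6   6]
[321 225   6   2  11]
[348 225   7   2  12]
nest mm ((490.04180908203125, -142.05836486816406), (102.52334594726562, 55.69361114501953), 53.935733795166016)
scene bbox (141, 200, 35, 26)
pred centre puck top [156.36216879 203.90837387] [163.8505329  246.59689806]
knob 341.5 246.0 7.762187480926514 [ 0.43227731 -0.15419174  0.097     ]
plate [ 0.7023035  -0.08453163  0.01      ]
plate [ 0.69785707 -0.23416752  0.01      ]
plate [ 0.41142358 -0.23071491  0.01      ]
plate [ 0.41377945 -0.08114122  0.01      ]
```

Detector found at about (0.429, 0.206) with its tray axis about 10° off the world axes. The nest is at about (0.511, -0.156). The arm has to pass the post on its inner side, so I'll turn the gripper tangential and pull in first.

Call:
arm_command(steps=[{"offset": [0, 0, 0], "rot": [0, 0, -7.1], "hand": -1}, {"offset": [0, 0, 0], "rot": [0, 0, -7.1], "hand": -1}, {"offset": [0, 0, 0], "rot": [0, 0, -7.1], "hand": -1}, {"offset": [0, 0, 0], "rot": [0, 0, -7.1], "hand": -1}, {"offset": [0, 0, 0], "rot": [0, 0, -7.1], "hand": -1}])

```text
clock: 0.52
ee_pos: [0.237, 0.4673, 0.2365]
tcp_rot: [[-0.987, -0.158, -0.003], [-0.158, 0.987, -0.004], [0.004, -0.003, -1.0]]
force: [-0.0, 0.0, -0.2]
gripper_width: 0.0878
```

Call:
arm_command(steps=[{"offset": [0, 0, 0], "rot": [0, 0, -7.1], "hand": -1}, {"offset": [0, 0, 0], "rot": [0, 0, -7.1], "hand": -1}, {"offset": [0, 0, 0], "rot": [0, 0, -7.1], "hand": -1}, {"offset": [0, 0, 0], "rot": [0, 0, -7.1], "hand": -1}, {"offset": [0, 0, 0], "rot": [0, 0, -7.1], "hand": -1}])

```text
clock: 0.93
ee_pos: [0.2365, 0.4667, 0.2347]
tcp_rot: [[-0.708, -0.706, -0.006], [-0.706, 0.708, -0.007], [0.009, -0.001, -1.0]]
force: [-0.4, -0.2, 0.8]
gripper_width: 0.0878
```

Call:
arm_command(steps=[{"offset": [0.035, 0, 0], "rot": [0, 0, 0], "hand": -1}, {"offset": [0.035, 0, 0], "rot": [0, 0, 0], "hand": -1}, {"offset": [0.035, 0, 0], "rot": [0, 0, 0], "hand": -1}, {"offset": [0.035, 0, 0], "rot": [0, 0, 0], "hand": -1}, {"offset": [0.035, 0, 0], "rot": [0, 0, 0], "hand": -1}])

```text
clock: 1.35
ee_pos: [0.1116, 0.3394, 0.2322]
tcp_rot: [[-0.705, -0.709, -0.009], [-0.709, 0.705, -0.011], [0.015, -0.001, -1.0]]
force: [0.8, 0.0, 0.3]
gripper_width: 0.0882
```

Call:
arm_command(steps=[{"offset": [0.03, 0, -0.005], "rot": [0, 0, 0], "hand": -1}, {"offset": [0, -0.03, 0], "rot": [0, 0, 0], "hand": -1}, {"offset": [0, -0.03, 0], "rot": [0, 0, 0], "hand": -1}, {"offset": [0, -0.03, 0], "rot": [0, 0, 0], "hand": -1}, {"offset": [0, -0.03, 0], "rot": [0, 0, 0], "hand": -1}])

```text
clock: 1.77
ee_pos: [0.1679, 0.2287, 0.237]
tcp_rot: [[-0.691, -0.723, -0.01], [-0.722, 0.691, -0.012], [0.015, -0.001, -1.0]]
force: [1.1, 1.2, -0.5]
gripper_width: 0.0881
```

Call:
arm_command(steps=[{"offset": [0, -0.035, 0], "rot": [0, 0, 0], "hand": -1}, {"offset": [0, -0.035, 0], "rot": [0, 0, 0], "hand": -1}, {"offset": [0, -0.035, 0], "rot": [0, 0, 0], "hand": -1}, {"offset": [0, -0.035, 0], "rot": [0, 0, 0], "hand": -1}, {"offset": [0, -0.035, 0], "rot": [0, 0, 0], "hand": -1}])

```text
clock: 2.18
ee_pos: [0.2973, 0.1008, 0.2375]
tcp_rot: [[-0.69, -0.724, -0.007], [-0.724, 0.69, -0.011], [0.013, -0.002, -1.0]]
force: [1.2, 2.1, 0.4]
gripper_width: 0.0881
```

Call:
arm_command(steps=[{"offset": [-0.028, -0.029, 0], "rot": [0, 0, 0], "hand": -1}, {"offset": [-0.028, -0.029, 0], "rot": [0, 0, 0], "hand": -1}, {"offset": [-0.028, -0.029, 0], "rot": [0, 0, 0], "hand": -1}, {"offset": [0, 0, 0], "rot": [0, 0, 7.1], "hand": -1}, {"offset": [0, 0, 0], "rot": [0, 0, 7.1], "hand": -1}])

```text
clock: 2.6
ee_pos: [0.4274, 0.0936, 0.2334]
tcp_rot: [[-0.855, -0.518, -0.011], [-0.518, 0.855, -0.011], [0.015, -0.004, -1.0]]
force: [0.7, -0.7, 0.4]
gripper_width: 0.088
```

Call:
arm_command(steps=[{"offset": [0, 0, 0], "rot": [0, 0, 7.1], "hand": -1}, {"offset": [0, 0, 0], "rot": [0, 0, 7.1], "hand": -1}, {"offset": [0, 0, 0], "rot": [0, 0, 7.1], "hand": -1}, {"offset": [0, 0, 0], "rot": [0, 0, 7.1], "hand": -1}, {"offset": [0, 0, 0], "rot": [0, 0, 7.1], "hand": -1}])

```text
clock: 3.02
ee_pos: [0.4277, 0.0932, 0.2307]
tcp_rot: [[-0.997, 0.08, -0.017], [0.08, 0.997, -0.011], [0.016, -0.012, -1.0]]
force: [-0.8, 0.7, 0.3]
gripper_width: 0.0882
```

```bash
cat >> h.py <<'E'
def go(target,yaw=None):
    "tool-axis shift to target; tool-axis rotation vector (deg) to vertical with tool y at yaw deg"
    s=get_state();R=np.array(s["tcp_rot"]);d=R.T@(np.array(target)-s["ee_pos"])
    print("at",np.round(s["ee_pos"],4),"yaw",round(np.degrees(np.arctan2(R[1,1],R[0,1])),2),"F",np.round(s["force"],1),"w",round(s["gripper_width"],4),"t",round(s["clock"],2))
    print("offset",np.round(d,4))
    if yaw is not None:
        from scipy.spatial.transform import Rotation as Ro
        a=np.radians(yaw);T=np.array([[-np.sin(a),np.cos(a),0],[np.cos(a),np.sin(a),0],[0,0,-1]])
        print("rot",np.round(Ro.from_matrix(R.T@T).as_rotvec(degrees=True),2))
E
python3 - <<'E'
from h import *
go([.429,.206,.10],79.6)
E
```

```text
at [0.4277 0.0932 0.2307] yaw 85.41 F [-0.8  0.7  0.3] w 0.0882 t 3.02
offset [0.0057 0.1142 0.1294]
rot [-0.75 -0.86  5.8 ]
```

Call:
arm_command(steps=[{"offset": [0.002, 0.038, 0.0], "rot": [-0.7, -0.9, 5.8], "hand": -1}, {"offset": [0.002, 0.038, 0.02], "rot": [0, 0, 0], "hand": -1}, {"offset": [0.001, 0.038, 0.03], "rot": [0, 0, 0], "hand": -1}, {"offset": [0, 0, 0.03], "rot": [0, 0, 0], "hand": -1}, {"offset": [0, 0, 0], "rot": [0, 0, 0], "hand": -1}])

```text
clock: 3.43
ee_pos: [0.4405, 0.2045, 0.1513]
tcp_rot: [[-0.981, 0.196, 0.004], [0.196, 0.981, -0.001], [-0.004, 0.0, -1.0]]
force: [-0.8, -0.3, -0.9]
gripper_width: 0.0881
```

```bash
python3 - <<'E'
from h import *
go([.429,.206,.0125],79.6)
c=capture("scene");s=get_state();print(proj(c,s["ee_pos"]))
cv2.imwrite("pics/s1.png",cv2.resize(c["image"][140:300,80:280],(800,640))[:600])
E
```

```text
at [0.4405 0.2045 0.1513] yaw 78.7 F [-0.8 -0.3 -0.9] w 0.0881 t 3.43
offset [ 0.0122 -0.0008  0.1388]
rot [ 0.01  0.24 -0.9 ]
[152.50416985 152.93960166]
```

View pics/s1.png

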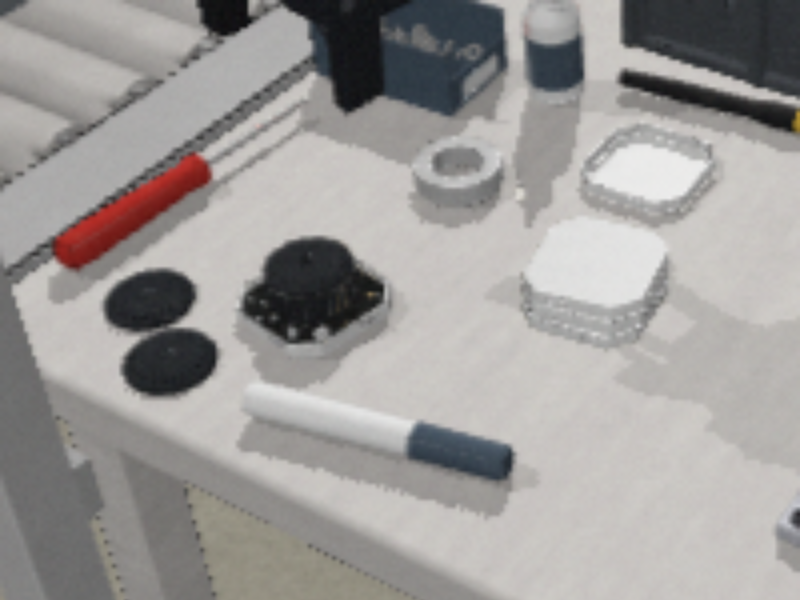

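The fingers straddle above the puck, whose top is at crop (309,262). The surroundings are clear, so I'll descend and grip.

Call:
arm_command(steps=[{"offset": [0.012, 0, 0.03], "rot": [0, 0.2, -0.9], "hand": -1}, {"offset": [0, 0, 0.035], "rot": [0, 0, 0], "hand": -1}, {"offset": [0, 0, 0.03], "rot": [0, 0, 0], "hand": -1}, {"offset": [0, 0, 0.0], "rot": [0, 0, 0], "hand": -1}, {"offset": [0, 0, 0], "rot": [0, 0, 0], "hand": -1}])

```text
clock: 3.9
ee_pos: [0.4358, 0.2056, 0.0653]
tcp_rot: [[-0.983, 0.183, 0.016], [0.183, 0.983, 0.003], [-0.016, 0.006, -1.0]]
force: [0.1, 0.5, 1.5]
gripper_width: 0.0882
```

```bash
python3 - <<'E'
from h import *
go([.429,.206,.0130],79.6)
E
```

```text
at [0.4358 0.2056 0.0653] yaw 79.47 F [0.1 0.5 1.5] w 0.0882 t 3.9
offset [ 0.0076 -0.0011  0.0522]
rot [ 0.35  0.9  -0.14]
```

Call:
arm_command(steps=[{"offset": [0.007, -0.001, 0.02], "rot": [0.3, 0.9, 0], "hand": -1}, {"offset": [0, 0, 0.02], "rot": [0, 0, 0], "hand": -1}, {"offset": [0, 0, 0.006], "rot": [0, 0, 0], "hand": -1}, {"offset": [0, 0, 0], "rot": [0, 0, 0], "hand": -1}, {"offset": [0, 0, 0], "rot": [0, 0, 0], "hand": -1}])

```text
clock: 4.32
ee_pos: [0.4366, 0.2055, 0.0297]
tcp_rot: [[-0.982, 0.186, 0.016], [0.186, 0.983, 0.004], [-0.015, 0.007, -1.0]]
force: [-0.4, -0.4, 0.7]
gripper_width: 0.0877
```

```bash
python3 - <<'E'
from h import *
go([.429,.206,.0130],79.6)
E
```

```text
at [0.4366 0.2055 0.0297] yaw 79.3 F [-0.4 -0.4  0.7] w 0.0877 t 4.32
offset [ 0.0078 -0.0011  0.0166]
rot [ 0.39  0.85 -0.31]
```

Call:
arm_command(steps=[{"offset": [0.008, -0.001, 0.01], "rot": [0.4, 0.9, -0.3], "hand": -1}, {"offset": [0.004, 0, 0.006], "rot": [0.2, 0.5, 0], "hand": -1}])

```text
clock: 4.48
ee_pos: [0.4267, 0.207, 0.0165]
tcp_rot: [[-0.984, 0.181, -0.005], [0.181, 0.984, -0.001], [0.005, -0.002, -1.0]]
force: [0.0, 0.4, 0.7]
gripper_width: 0.0878
```

```bash
python3 - <<'E'
from h import *
go([.429,.206,.0130],79.6)
E
```

```text
at [0.4267 0.207  0.0165] yaw 79.59 F [0.  0.4 0.7] w 0.0878 t 4.48
offset [-0.0025 -0.0006  0.0034]
rot [-0.1  -0.26 -0.01]
```

Call:
arm_command(grip_force=20, steps=[{"offset": [-0.002, -0.001, 0.003], "rot": [-0.1, -0.2, 0], "hand": -1}, {"offset": [0, 0, 0], "rot": [0, 0, 0], "hand": 1}, {"offset": [0, 0, 0], "rot": [0, 0, 0], "hand": 1}, {"offset": [0, 0, 0], "rot": [0, 0, 0], "hand": 1}, {"offset": [0, 0, 0], "rot": [0, 0, 0], "hand": 1}])

```text
clock: 4.9
ee_pos: [0.4279, 0.2058, 0.0131]
tcp_rot: [[-0.984, 0.18, -0.002], [0.18, 0.984, -0.0], [0.002, -0.0, -1.0]]
force: [-0.1, 0.2, 0.3]
gripper_width: 0.0635
```

Call:
arm_command(steps=[{"offset": [0, 0, 0], "rot": [0, 0, 0], "hand": 1}, {"offset": [0, 0, 0], "rot": [0, 0, 0], "hand": 1}, {"offset": [0, 0, 0], "rot": [0, 0, 0], "hand": 1}])

```text
clock: 5.15
ee_pos: [0.4281, 0.2059, 0.0134]
tcp_rot: [[-0.984, 0.18, -0.002], [0.18, 0.984, 0.0], [0.002, -0.0, -1.0]]
force: [0.5, 0.4, -0.8]
gripper_width: 0.0458
```

Call:
arm_command(steps=[{"offset": [0, 0, -0.02], "rot": [0, 0, 0], "hand": 1}, {"offset": [0, 0, -0.035], "rot": [0, 0, 0], "hand": 1}, {"offset": [0, 0, -0.035], "rot": [0, 0, -5], "hand": 1}, {"offset": [0, 0, -0.035], "rot": [0, 0, -5], "hand": 1}, {"offset": [-0.008, -0.03, 0], "rot": [0, 0, 0], "hand": 1}])

```text
clock: 5.57
ee_pos: [0.434, 0.1776, 0.142]
tcp_rot: [[-1.0, -0.005, -0.008], [-0.005, 1.0, -0.001], [0.008, -0.001, -1.0]]
force: [1.5, -0.6, 0.1]
gripper_width: 0.0456
```

Call:
arm_command(steps=[{"offset": [-0.008, -0.034, 0], "rot": [0, 0, 0], "hand": 1}, {"offset": [-0.008, -0.034, 0], "rot": [0, 0, 0], "hand": 1}, {"offset": [-0.008, -0.034, 0], "rot": [0, 0, 0], "hand": 1}, {"offset": [-0.008, -0.034, 0], "rot": [0, 0, 0], "hand": 1}, {"offset": [-0.008, -0.034, 0], "rot": [0, 0, 0], "hand": 1}])

```text
clock: 5.98
ee_pos: [0.4766, 0.003, 0.1454]
tcp_rot: [[-1.0, -0.013, -0.001], [-0.013, 1.0, -0.001], [0.001, -0.001, -1.0]]
force: [0.4, 0.5, -0.9]
gripper_width: 0.0454
```

```bash
python3 - <<'E'
from h import *
go([.511,-.1555,.12],89.6)
E
```

```text
at [0.4766 0.003  0.1454] yaw 90.77 F [ 0.4  0.5 -0.9] w 0.0454 t 5.98
offset [-0.0323 -0.1589  0.0255]
rot [-0.05 -0.07  1.17]
```

Call:
arm_command(steps=[{"offset": [-0.008, -0.036, 0], "rot": [0, 0, 1.1], "hand": 1}, {"offset": [-0.008, -0.036, 0.005], "rot": [0, 0, 0], "hand": 1}, {"offset": [-0.008, -0.036, 0.005], "rot": [0, 0, 0], "hand": 1}, {"offset": [-0.006, -0.032, 0.005], "rot": [0, 0, 0], "hand": 1}, {"offset": [-0.001, -0.01, 0.005], "rot": [0, 0, 0], "hand": 1}])

```text
clock: 6.4
ee_pos: [0.5084, -0.159, 0.126]
tcp_rot: [[-1.0, 0.01, 0.002], [0.01, 1.0, -0.003], [-0.002, -0.003, -1.0]]
force: [0.2, 0.3, -0.1]
gripper_width: 0.0457
```

```bash
python3 - <<'E'
from h import *
go([.511,-.1555,.10],89.6)
c=capture("scene");t=capture("top")
f=lambda im,x,y,w,h:cv2.resize(im[y:y+h,x:x+w],(400,400*h//w),interpolation=cv2.INTER_CUBIC)
cv2.imwrite("pics/s2.png",np.hstack([f(c["image"],270,160,130,150),f(t["image"],280,120,130,150)]))
E
```

```text
at [ 0.5084 -0.159   0.126 ] yaw 89.41 F [ 0.2  0.3 -0.1] w 0.0457 t 6.4
offset [-0.0025  0.0036  0.0259]
rot [-0.16  0.12 -0.19]
```

View pics/s2.png

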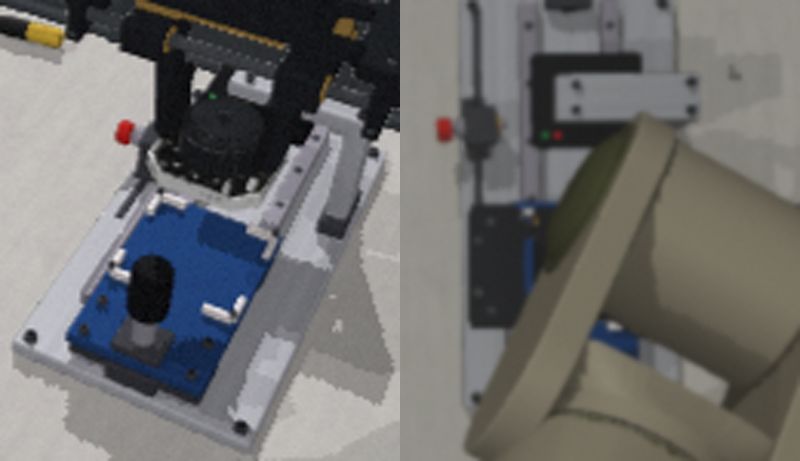

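The detector is held level above the nest. The top view is blocked by the arm, so I'll fit the corner angles in the scene view from the first picture while descending.

Call:
arm_command(steps=[{"offset": [-0.002, 0.004, 0.02], "rot": [-0.2, 0.1, -0.2], "hand": 1}, {"offset": [-0.001, 0, 0.025], "rot": [0, 0, 0], "hand": 1}, {"offset": [0, 0, 0.015], "rot": [0, 0, 0], "hand": 1}])

```text
clock: 6.75
ee_pos: [0.5117, -0.1493, 0.0669]
tcp_rot: [[-1.0, 0.005, 0.003], [0.005, 1.0, 0.001], [-0.003, 0.001, -1.0]]
force: [-0.2, 0.3, -0.9]
gripper_width: 0.0452
```

```bash
python3 - <<'E'
from h import *
import pickle
go([.5115,-.1555,.062],89.5)
st=get_state()
c=capture("scene");s=pickle.load(open("scene.pkl","rb"))
x,y,w,h=296,205,75,60
f=lambda im:cv2.resize(im[y:y+h,x:x+w],None,fx=8,fy=8,interpolation=cv2.INTER_CUBIC)
def draw(im,P,col):
    p=np.array([(proj(s,q)-[x,y]+.5)*8 for q in P]).astype(int); cv2.polylines(im,[p],True,col,1)
sq=lambda cx,cy,z,hw,a=-.5:[[cx+hw*(i*np.cos(np.radians(a))-j*np.sin(np.radians(a))),cy+hw*(j*np.cos(np.radians(a))+i*np.sin(np.radians(a))),z] for i,j in((1,1),(1,-1),(-1,-1),(-1,1))]
b=f(s["image"]);draw(b,sq(.5115,-.1555,.040,.0365),(0,255,255))
a=f(c["image"]);e=st["ee_pos"];draw(a,sq(e[0]+.001,e[1],e[2]-.0134,.0345),(0,255,0))
draw(a,sq(.5115,-.1555,.040,.0365),(0,255,255))
cv2.imwrite("pics/s3.png",cv2.resize(np.hstack([b,a]),(800,320) if 0 else None,fx=.66,fy=.66,interpolation=cv2.INTER_AREA))
E
```

```text
at [ 0.5117 -0.1493  0.0669] yaw 89.7 F [-0.2  0.3 -0.9] w 0.0452 t 6.75
offset [ 0.0002 -0.0062  0.0049]
rot [0.05 0.19 0.19]
```

View pics/s3.png

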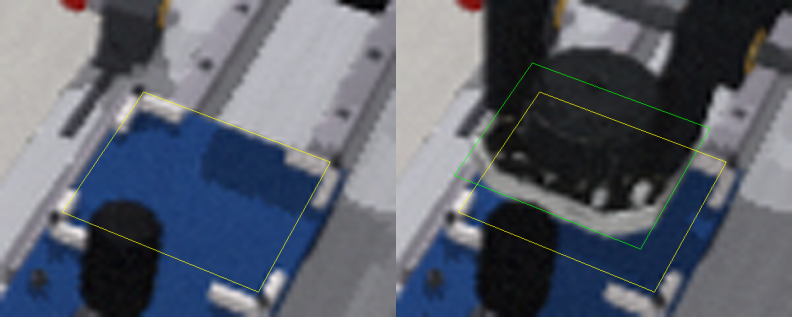

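```bash
python3 - <<'E'
from h import *
import pickle
s=pickle.load(open("scene.pkl","rb"));x,y=304,218
b=cv2.resize(s["image"][y:y+46,x:x+60],None,fx=13,fy=13,interpolation=cv2.INTER_CUBIC)
def sq(cx,cy,z,hw,a):
    c,d=np.cos(np.radians(a)),np.sin(np.radians(a));return [[cx+hw*(i*c-j*d),cy+hw*(j*c+i*d),z] for i,j in((1,1),(1,-1),(-1,-1),(-1,1))]
for z,col in((.040,(0,255,255)),(.034,(0,255,0))):
    p=np.array([(proj(s,q)-[x,y]+.5)*13 for q in sq(.509,-.1555,z,.0365,-.5)]).astype(int);cv2.polylines(b,[p],True,col,1)
cv2.imwrite("pics/s4.png",b)
t=pickle.load(open("top.pkl","rb"));print(ray(t,337.2,207.2,.04))
E
```

```text
[ 0.50871636 -0.15634991  0.04      ]
```

View pics/s4.png

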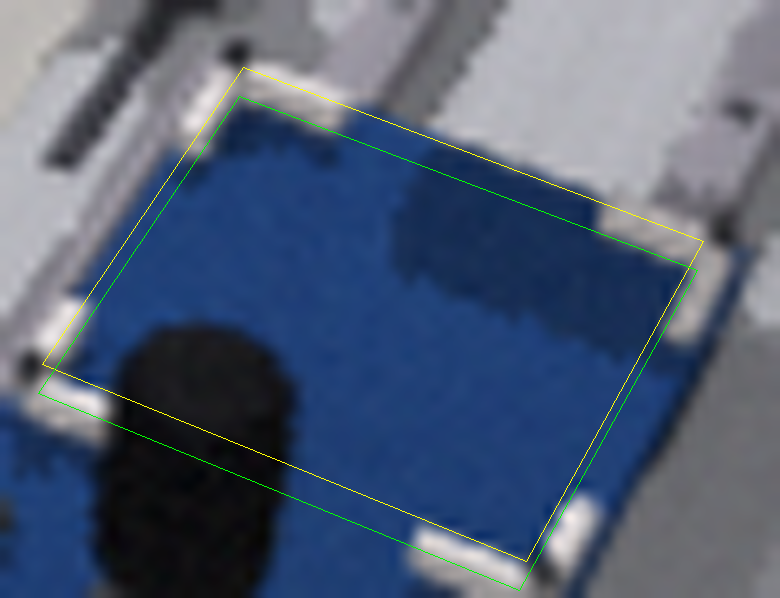

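Call:
arm_command(steps=[{"offset": [0.0045, -0.0065, 0.002], "rot": [0, 0.2, 0.2], "hand": 1}, {"offset": [0, 0, 0], "rot": [0, 0, 0], "hand": 1}])

```text
clock: 6.97
ee_pos: [0.5054, -0.1525, 0.0627]
tcp_rot: [[-1.0, 0.006, -0.006], [0.006, 1.0, 0.004], [0.006, 0.004, -1.0]]
force: [-0.4, 0.1, -0.8]
gripper_width: 0.0454
```

```bash
python3 - <<'E'
from h import *
go([.507,-.156,.057],89.5)
E
```

```text
at [ 0.5054 -0.1525  0.0627] yaw 89.67 F [-0.4  0.1 -0.8] w 0.0454 t 6.97
offset [-0.0017 -0.0035  0.0057]
rot [ 0.24 -0.34  0.17]
```

Call:
arm_command(steps=[{"offset": [-0.0017, -0.0035, 0.003], "rot": [0.2, -0.3, 0.2], "hand": 1}, {"offset": [0, 0, 0.001], "rot": [0, 0, 0], "hand": 1}])

```text
clock: 7.13
ee_pos: [0.5077, -0.1558, 0.0605]
tcp_rot: [[-1.0, 0.009, 0.002], [0.009, 1.0, -0.001], [-0.002, -0.001, -1.0]]
force: [-0.1, -0.4, -1.2]
gripper_width: 0.0453
```

```bash
python3 - <<'E'
from h import *
go([.507,-.156,.0474],89.5)
E
```

```text
at [ 0.5077 -0.1558  0.0605] yaw 89.5 F [-0.1 -0.4 -1.2] w 0.0453 t 7.13
offset [ 0.0007 -0.0002  0.0131]
rot [-0.05  0.12  0.  ]
```

Call:
arm_command(steps=[{"offset": [0.0005, 0, 0.005], "rot": [0, 0.1, 0], "hand": 1}, {"offset": [0, 0, 0.004], "rot": [0, 0, 0], "hand": 1}])

```text
clock: 7.3
ee_pos: [0.5081, -0.1561, 0.0527]
tcp_rot: [[-1.0, 0.009, 0.003], [0.009, 1.0, -0.003], [-0.003, -0.003, -1.0]]
force: [-0.7, 0.1, -0.5]
gripper_width: 0.0455
```

```bash
python3 - <<'E'
from h import *
go([.507,-.156,.0474],89.5)
E
```

```text
at [ 0.5081 -0.1561  0.0527] yaw 89.5 F [-0.7  0.1 -0.5] w 0.0455 t 7.3
offset [0.0011 0.0001 0.0053]
rot [-0.15  0.19 -0.  ]
```

Call:
arm_command(steps=[{"offset": [0.001, 0, 0.003], "rot": [-0.1, 0.2, 0], "hand": 1}])

```text
clock: 7.38
ee_pos: [0.5072, -0.1561, 0.0496]
tcp_rot: [[-1.0, 0.009, 0.0], [0.009, 1.0, -0.001], [-0.0, -0.001, -1.0]]
force: [-0.6, 0.3, -0.5]
gripper_width: 0.0455
```

Call:
arm_command(steps=[{"offset": [0, 0, 0.003], "rot": [0, 0, 0], "hand": 1}])

```text
clock: 7.47
ee_pos: [0.5074, -0.1562, 0.0468]
tcp_rot: [[-1.0, 0.009, 0.001], [0.009, 1.0, -0.001], [-0.001, -0.001, -1.0]]
force: [-1.8, 6.1, 28.8]
gripper_width: 0.0454
```

Call:
arm_command(steps=[{"offset": [0, 0, 0.001], "rot": [0, 0, 0], "hand": 1}])

```text
clock: 7.55
ee_pos: [0.5082, -0.1562, 0.0468]
tcp_rot: [[-1.0, 0.009, 0.003], [0.009, 1.0, -0.001], [-0.003, -0.001, -1.0]]
force: [-1.5, 4.8, 16.5]
gripper_width: 0.0454
```

```bash
python3 - <<'E'
from h import *
go([.507,-.156,.0474],89.5)
c=capture("scene")
cv2.imwrite("pics/s5.png",cv2.resize(c["image"][195:275,290:390],None,fx=7,fy=7,interpolation=cv2.INTER_CUBIC))
E
```

```text
at [ 0.5082 -0.1562  0.0468] yaw 89.49 F [-1.5  4.8 16.5] w 0.0454 t 7.55
offset [ 0.0012  0.0002 -0.0006]
rot [-0.08  0.16 -0.01]
```

View pics/s5.png

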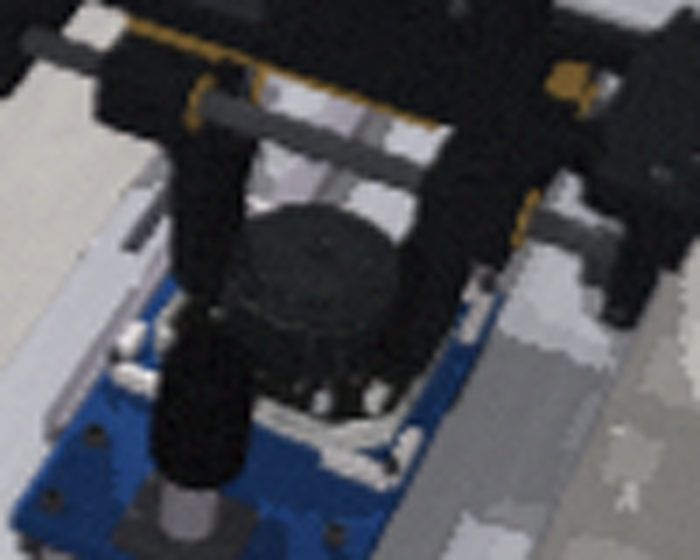

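The tray lies inside the corner angles and the floor was felt at TCP z 0.047, as expected. I'll release and lift.

Call:
arm_command(steps=[{"offset": [0, 0, -0.0005], "rot": [0, 0, 0], "hand": 1}, {"offset": [0, 0, 0], "rot": [0, 0, 0], "hand": -1}, {"offset": [0, 0, 0], "rot": [0, 0, 0], "hand": -1}, {"offset": [0, 0, 0], "rot": [0, 0, 0], "hand": -1}, {"offset": [0, 0, 0], "rot": [0, 0, 0], "hand": -1}])

```text
clock: 8.02
ee_pos: [0.5085, -0.1562, 0.0473]
tcp_rot: [[-1.0, 0.009, 0.003], [0.009, 1.0, -0.002], [-0.003, -0.002, -1.0]]
force: [0.8, 0.6, 0.3]
gripper_width: 0.07
```

Call:
arm_command(steps=[{"offset": [0, 0, 0], "rot": [0, 0, 0], "hand": -1}, {"offset": [0, 0, 0], "rot": [0, 0, 0], "hand": -1}, {"offset": [0, 0, -0.01], "rot": [0, 0, 0], "hand": -1}, {"offset": [0, 0, -0.02], "rot": [0, 0, 0], "hand": -1}, {"offset": [0, 0, -0.03], "rot": [0, 0, 0], "hand": -1}])

```text
clock: 8.43
ee_pos: [0.5055, -0.1549, 0.1046]
tcp_rot: [[-1.0, 0.009, -0.007], [0.009, 1.0, 0.004], [0.007, 0.004, -1.0]]
force: [-0.2, 0.0, -0.2]
gripper_width: 0.0877
```

Call:
arm_command(steps=[{"offset": [0, 0, -0.035], "rot": [0, 0, 0], "hand": -1}, {"offset": [0.02, 0, -0.02], "rot": [0, 0, 0], "hand": -1}, {"offset": [0.025, 0, 0], "rot": [0, 0, 0], "hand": -1}, {"offset": [0.025, 0, 0], "rot": [0, 0, 0], "hand": -1}])

```text
clock: 8.77
ee_pos: [0.4381, -0.1555, 0.1703]
tcp_rot: [[-1.0, 0.007, 0.004], [0.007, 1.0, -0.003], [-0.004, -0.002, -1.0]]
force: [-0.2, -0.3, -0.2]
gripper_width: 0.0882
```

```bash
python3 - <<'E'
from h import *
go([.429,-.1545,.072],89.5)
c=capture("scene")
cv2.imwrite("pics/s6.png",cv2.resize(c["image"][185:285,280:390],None,fx=6,fy=6,interpolation=cv2.INTER_CUBIC))
E
```

```text
at [ 0.4381 -0.1555  0.1703] yaw 89.6 F [-0.2 -0.3 -0.2] w 0.0882 t 8.77
offset [0.0094 0.0012 0.0983]
rot [-0.14  0.22  0.1 ]
```

View pics/s6.png

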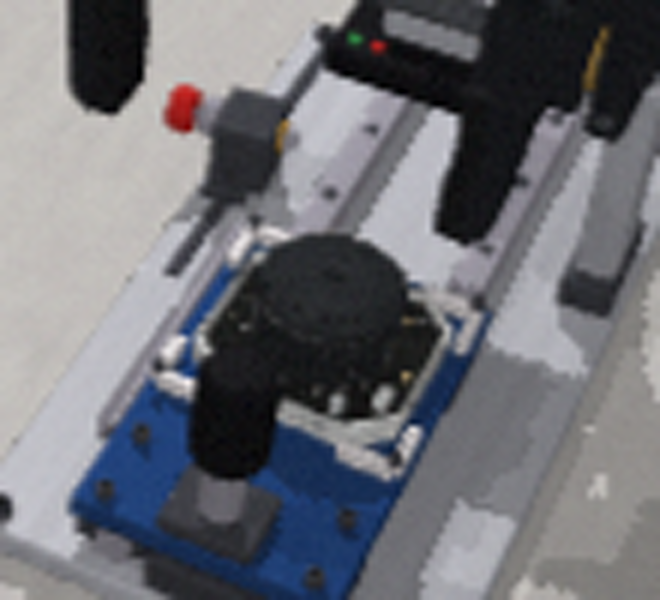

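The detector is seated flat and square between the four corner angles. Next I'll take the knob.

Call:
arm_command(steps=[{"offset": [0.009, 0.001, 0.03], "rot": [0, 0.2, 0], "hand": -1}, {"offset": [0, 0, 0.035], "rot": [0, 0, 0], "hand": -1}, {"offset": [0, 0, 0.02], "rot": [0, 0, 0], "hand": -1}, {"offset": [0, 0, 0.008], "rot": [0, 0, 0], "hand": -1}])

```text
clock: 9.15
ee_pos: [0.4262, -0.1558, 0.0809]
tcp_rot: [[-1.0, 0.009, 0.008], [0.009, 1.0, -0.009], [-0.009, -0.009, -1.0]]
force: [0.1, -0.5, 0.2]
gripper_width: 0.0881
```

```bash
python3 - <<'E'
from h import *
go([.429,-.1555,.072],89.5)
E
```

```text
at [ 0.4262 -0.1558  0.0809] yaw 89.49 F [ 0.1 -0.5  0.2] w 0.0881 t 9.15
offset [-0.0027  0.0004  0.0089]
rot [-0.53  0.49 -0.  ]
```

Call:
arm_command(grip_force=25, steps=[{"offset": [-0.003, 0, 0.008], "rot": [-0.5, 0.5, 0], "hand": -1}, {"offset": [0, 0, 0], "rot": [0, 0, 0], "hand": 1}, {"offset": [0, 0, 0], "rot": [0, 0, 0], "hand": 1}, {"offset": [0, 0, 0], "rot": [0, 0, 0], "hand": 1}, {"offset": [0, 0, 0], "rot": [0, 0, 0], "hand": 1}])

```text
clock: 9.57
ee_pos: [0.4299, -0.1562, 0.0748]
tcp_rot: [[-1.0, 0.009, 0.0], [0.009, 1.0, -0.001], [-0.0, -0.001, -1.0]]
force: [0.4, -0.5, 0.6]
gripper_width: 0.0638
```

Call:
arm_command(steps=[{"offset": [0, 0, 0], "rot": [0, 0, 0], "hand": 1}, {"offset": [0, 0, 0], "rot": [0, 0, 0], "hand": 1}, {"offset": [0, 0, 0], "rot": [0, 0, 0], "hand": 1}, {"offset": [0, 0, 0], "rot": [0, 0, 0], "hand": 1}, {"offset": [0, 0, 0], "rot": [0, 0, 0], "hand": 1}])

```text
clock: 9.98
ee_pos: [0.4307, -0.1566, 0.0769]
tcp_rot: [[-1.0, 0.008, 0.004], [0.008, 1.0, -0.004], [-0.004, -0.003, -1.0]]
force: [-0.1, 0.8, 0.0]
gripper_width: 0.0307
```

```bash
python3 - <<'E'
from h import *
go([.429,-.1555,.072],89.5)
E
```

```text
at [ 0.4307 -0.1566  0.0769] yaw 89.52 F [-0.1  0.8  0. ] w 0.0307 t 9.98
offset [0.0017 0.0011 0.0049]
rot [-0.2   0.22  0.02]
```

Call:
arm_command(steps=[{"offset": [0.001, 0.001, 0.004], "rot": [-0.2, 0.2, 0], "hand": 1}, {"offset": [0, 0, 0], "rot": [0, 0, 0], "hand": 1}, {"offset": [0, 0, 0], "rot": [0, 0, 0], "hand": 1}, {"offset": [0, 0, 0], "rot": [0, 0, 0], "hand": 1}])

```text
clock: 10.32
ee_pos: [0.4301, -0.1553, 0.0733]
tcp_rot: [[-1.0, 0.008, 0.001], [0.008, 1.0, 0.0], [-0.001, 0.0, -1.0]]
force: [-1.1, -0.3, 5.0]
gripper_width: 0.0231
```

```bash
python3 - <<'E'
from h import *
go([.429,-.1555,.073],89.5)
E
```

```text
at [ 0.4301 -0.1553  0.0733] yaw 89.52 F [-1.1 -0.3  5. ] w 0.0231 t 10.32
offset [ 0.0011 -0.0002  0.0003]
rot [0.03 0.08 0.02]
```

Knob gripped. Now I'll advance, watching the force.

Call:
arm_command(steps=[{"offset": [-0.004, 0, 0], "rot": [0, 0, 0], "hand": 1}, {"offset": [-0.008, 0, 0], "rot": [0, 0, 0], "hand": 1}, {"offset": [-0.008, 0, 0], "rot": [0, 0, 0], "hand": 1}])

```text
clock: 10.57
ee_pos: [0.4497, -0.1553, 0.0733]
tcp_rot: [[-1.0, 0.009, -0.001], [0.009, 1.0, 0.001], [0.001, 0.001, -1.0]]
force: [-2.6, 0.7, 3.9]
gripper_width: 0.0233
```

Call:
arm_command(steps=[{"offset": [-0.008, 0, 0], "rot": [0, 0, 0], "hand": 1}, {"offset": [-0.006, 0, 0], "rot": [0, 0, 0], "hand": 1}])

```text
clock: 10.73
ee_pos: [0.4653, -0.1553, 0.0733]
tcp_rot: [[-1.0, 0.009, -0.001], [0.009, 1.0, 0.002], [0.001, 0.002, -1.0]]
force: [-2.6, 0.3, 6.2]
gripper_width: 0.0231
```

Call:
arm_command(steps=[{"offset": [-0.004, 0, 0], "rot": [0, 0, 0], "hand": 1}])

```text
clock: 10.82
ee_pos: [0.4703, -0.1553, 0.0733]
tcp_rot: [[-1.0, 0.009, -0.001], [0.009, 1.0, 0.002], [0.001, 0.002, -1.0]]
force: [-1.9, 0.3, 5.9]
gripper_width: 0.0233
```

Call:
arm_command(steps=[{"offset": [-0.004, 0, 0], "rot": [0, 0, 0], "hand": 1}])

```text
clock: 10.9
ee_pos: [0.4751, -0.1553, 0.0733]
tcp_rot: [[-1.0, 0.008, -0.001], [0.008, 1.0, 0.001], [0.001, 0.001, -1.0]]
force: [-1.4, -0.2, 4.6]
gripper_width: 0.0232
```

Call:
arm_command(steps=[{"offset": [-0.004, 0, 0], "rot": [0, 0, 0], "hand": 1}])

```text
clock: 10.98
ee_pos: [0.4797, -0.1553, 0.0733]
tcp_rot: [[-1.0, 0.008, -0.001], [0.008, 1.0, 0.001], [0.001, 0.001, -1.0]]
force: [-2.3, 1.3, 4.7]
gripper_width: 0.0232
```

```bash
python3 - <<'E'
from h import *
go([.53,-.1558,.073],89.5)
E
```

```text
at [ 0.4797 -0.1553  0.0733] yaw 89.54 F [-2.3  1.3  4.7] w 0.0232 t 10.98
offset [-0.0503 -0.0001  0.0003]
rot [ 0.08 -0.03  0.04]
```

Call:
arm_command(steps=[{"offset": [-0.003, 0, 0], "rot": [0, 0, 0], "hand": 1}])

```text
clock: 11.07
ee_pos: [0.4834, -0.1553, 0.0733]
tcp_rot: [[-1.0, 0.008, -0.0], [0.008, 1.0, 0.001], [0.0, 0.001, -1.0]]
force: [-2.0, 0.9, 4.7]
gripper_width: 0.0229
```

Call:
arm_command(steps=[{"offset": [-0.003, 0, 0], "rot": [0, 0, 0], "hand": 1}])

```text
clock: 11.15
ee_pos: [0.4858, -0.1553, 0.0733]
tcp_rot: [[-1.0, 0.007, -0.003], [0.007, 1.0, 0.001], [0.003, 0.001, -1.0]]
force: [-17.5, -1.9, 15.0]
gripper_width: 0.0232
```

Call:
arm_command(steps=[{"offset": [-0.003, 0, 0], "rot": [0, 0, 0], "hand": 1}])

```text
clock: 11.23
ee_pos: [0.4878, -0.1553, 0.0733]
tcp_rot: [[-1.0, 0.006, -0.007], [0.006, 1.0, 0.002], [0.007, 0.002, -1.0]]
force: [-7.5, 1.3, 9.4]
gripper_width: 0.0231
```

Call:
arm_command(steps=[{"offset": [-0.003, 0, 0], "rot": [0, 0, 0], "hand": 1}])

```text
clock: 11.32
ee_pos: [0.4905, -0.1553, 0.0733]
tcp_rot: [[-1.0, 0.006, -0.009], [0.006, 1.0, 0.002], [0.009, 0.002, -1.0]]
force: [-12.3, -0.8, 9.7]
gripper_width: 0.0235
```

Call:
arm_command(steps=[{"offset": [-0.003, 0, 0], "rot": [0, 0, 0], "hand": 1}])

```text
clock: 11.4
ee_pos: [0.4926, -0.1553, 0.0733]
tcp_rot: [[-1.0, 0.006, -0.013], [0.006, 1.0, 0.002], [0.013, 0.002, -1.0]]
force: [-10.0, 1.4, 9.5]
gripper_width: 0.0229
```

Call:
arm_command(steps=[{"offset": [-0.003, 0, 0], "rot": [0, 0, 0], "hand": 1}])

```text
clock: 11.48
ee_pos: [0.4951, -0.1553, 0.0733]
tcp_rot: [[-1.0, 0.005, -0.015], [0.005, 1.0, 0.003], [0.015, 0.003, -1.0]]
force: [-6.7, -0.2, 8.6]
gripper_width: 0.0233
```

Call:
arm_command(steps=[{"offset": [-0.003, 0, 0], "rot": [0, 0, 0], "hand": 1}])

```text
clock: 11.57
ee_pos: [0.4979, -0.1553, 0.0734]
tcp_rot: [[-1.0, 0.005, -0.016], [0.005, 1.0, 0.003], [0.016, 0.003, -1.0]]
force: [-4.8, 1.5, 6.7]
gripper_width: 0.0235
```

Call:
arm_command(steps=[{"offset": [-0.003, 0, 0], "rot": [0, 0, 0], "hand": 1}])

```text
clock: 11.65
ee_pos: [0.5007, -0.1553, 0.0733]
tcp_rot: [[-1.0, 0.005, -0.018], [0.005, 1.0, 0.003], [0.018, 0.003, -1.0]]
force: [-4.3, 0.9, 5.9]
gripper_width: 0.023
```

Lead-in felt at TCP x 0.485 to 0.494, so the click is expected near 0.529.

Call:
arm_command(steps=[{"offset": [-0.003, 0, 0], "rot": [0, 0, 0], "hand": 1}, {"offset": [-0.003, 0, 0], "rot": [0, 0, 0], "hand": 1}, {"offset": [-0.003, 0, 0], "rot": [0, 0, 0], "hand": 1}, {"offset": [-0.003, 0, 0], "rot": [0, 0, 0], "hand": 1}, {"offset": [-0.003, 0, 0], "rot": [0, 0, 0], "hand": 1}])

```text
clock: 12.07
ee_pos: [0.5154, -0.1553, 0.0733]
tcp_rot: [[-1.0, 0.005, -0.023], [0.005, 1.0, 0.004], [0.023, 0.003, -1.0]]
force: [-4.9, 2.1, 6.0]
gripper_width: 0.0235
```

Call:
arm_command(steps=[{"offset": [-0.003, 0, 0], "rot": [0, 0, 0], "hand": 1}])

```text
clock: 12.15
ee_pos: [0.5184, -0.1553, 0.0733]
tcp_rot: [[-1.0, 0.005, -0.024], [0.005, 1.0, 0.004], [0.024, 0.004, -1.0]]
force: [-5.4, 0.1, 8.0]
gripper_width: 0.0229
```

Call:
arm_command(steps=[{"offset": [-0.002, 0, 0], "rot": [0, 0, 0], "hand": 1}])

```text
clock: 12.23
ee_pos: [0.5206, -0.1553, 0.0733]
tcp_rot: [[-1.0, 0.005, -0.025], [0.005, 1.0, 0.004], [0.025, 0.004, -1.0]]
force: [-2.1, 1.4, 4.8]
gripper_width: 0.0228
```

Call:
arm_command(steps=[{"offset": [-0.0015, 0, 0], "rot": [0, 0, 0], "hand": 1}])

```text
clock: 12.32
ee_pos: [0.5227, -0.1553, 0.0734]
tcp_rot: [[-1.0, 0.005, -0.024], [0.005, 1.0, 0.003], [0.024, 0.003, -1.0]]
force: [-1.5, 1.4, 4.3]
gripper_width: 0.0233
```

Call:
arm_command(steps=[{"offset": [-0.0015, 0, 0], "rot": [0, 0, 0], "hand": 1}])

```text
clock: 12.4
ee_pos: [0.5245, -0.1553, 0.0734]
tcp_rot: [[-1.0, 0.005, -0.024], [0.005, 1.0, 0.003], [0.024, 0.003, -1.0]]
force: [-3.9, 0.2, 5.2]
gripper_width: 0.023
```

Call:
arm_command(steps=[{"offset": [-0.0015, 0, 0], "rot": [0, 0, 0], "hand": 1}])

```text
clock: 12.48
ee_pos: [0.5262, -0.1553, 0.0734]
tcp_rot: [[-1.0, 0.005, -0.024], [0.005, 1.0, 0.003], [0.024, 0.003, -1.0]]
force: [-2.5, 1.0, 4.5]
gripper_width: 0.0232
```

Call:
arm_command(steps=[{"offset": [-0.001, 0, 0], "rot": [0, 0, 0], "hand": 1}])

```text
clock: 12.57
ee_pos: [0.5275, -0.1553, 0.0734]
tcp_rot: [[-1.0, 0.005, -0.023], [0.005, 1.0, 0.003], [0.023, 0.003, -1.0]]
force: [-1.8, 1.7, 5.6]
gripper_width: 0.0231
```

Call:
arm_command(steps=[{"offset": [-0.001, 0, 0], "rot": [0, 0, 0], "hand": 1}])

```text
clock: 12.65
ee_pos: [0.5287, -0.1553, 0.0734]
tcp_rot: [[-1.0, 0.005, -0.023], [0.005, 1.0, 0.003], [0.023, 0.003, -1.0]]
force: [-3.6, 0.9, 4.9]
gripper_width: 0.0231
```

Call:
arm_command(steps=[{"offset": [-0.001, 0, 0], "rot": [0, 0, 0], "hand": 1}])

```text
clock: 12.73
ee_pos: [0.5293, -0.1553, 0.0733]
tcp_rot: [[-1.0, 0.005, -0.025], [0.004, 1.0, 0.003], [0.025, 0.003, -1.0]]
force: [-7.3, 0.3, 9.1]
gripper_width: 0.0234
```

Call:
arm_command(steps=[{"offset": [-0.001, 0, 0], "rot": [0, 0, 0], "hand": 1}])

```text
clock: 12.82
ee_pos: [0.5295, -0.1553, 0.0733]
tcp_rot: [[-1.0, 0.004, -0.027], [0.004, 1.0, 0.004], [0.027, 0.003, -1.0]]
force: [-9.9, 1.0, 9.1]
gripper_width: 0.023
```

Resistance builds and motion stalls at 0.5295, as predicted for the notch. I'll check from the other side with a gentle backward tug.

Call:
arm_command(steps=[{"offset": [0, 0, 0], "rot": [0, 0, 0], "hand": 1}])

```text
clock: 12.9
ee_pos: [0.5294, -0.1554, 0.0734]
tcp_rot: [[-1.0, 0.004, -0.028], [0.004, 1.0, 0.004], [0.028, 0.004, -1.0]]
force: [-1.5, 1.9, 4.8]
gripper_width: 0.0233
```

Call:
arm_command(steps=[{"offset": [0.001, 0, 0], "rot": [0, 0, 0], "hand": 1}])

```text
clock: 12.98
ee_pos: [0.5286, -0.1553, 0.0734]
tcp_rot: [[-1.0, 0.004, -0.028], [0.004, 1.0, 0.004], [0.028, 0.003, -1.0]]
force: [1.9, 1.3, 1.5]
gripper_width: 0.0229
```

Call:
arm_command(steps=[{"offset": [0.001, 0, 0], "rot": [0, 0, 0], "hand": 1}])

```text
clock: 13.07
ee_pos: [0.528, -0.1553, 0.0734]
tcp_rot: [[-1.0, 0.005, -0.027], [0.004, 1.0, 0.004], [0.027, 0.003, -1.0]]
force: [1.9, 1.7, 2.3]
gripper_width: 0.0232
```

Call:
arm_command(steps=[{"offset": [0.001, 0, 0], "rot": [0, 0, 0], "hand": 1}])

```text
clock: 13.15
ee_pos: [0.5275, -0.1553, 0.0734]
tcp_rot: [[-1.0, 0.005, -0.025], [0.005, 1.0, 0.003], [0.025, 0.003, -1.0]]
force: [5.5, 2.4, -0.3]
gripper_width: 0.0233
```

Call:
arm_command(steps=[{"offset": [0.001, 0, 0], "rot": [0, 0, 0], "hand": 1}])

```text
clock: 13.23
ee_pos: [0.5273, -0.1553, 0.0734]
tcp_rot: [[-1.0, 0.005, -0.022], [0.005, 1.0, 0.003], [0.022, 0.003, -1.0]]
force: [7.3, 1.9, -1.1]
gripper_width: 0.0229
```

Call:
arm_command(steps=[{"offset": [-0.0005, 0, 0], "rot": [0, 0, 0], "hand": 1}])

```text
clock: 13.32
ee_pos: [0.5278, -0.1553, 0.0734]
tcp_rot: [[-1.0, 0.005, -0.022], [0.005, 1.0, 0.003], [0.022, 0.003, -1.0]]
force: [-1.7, 1.5, 3.4]
gripper_width: 0.023
```

Call:
arm_command(steps=[{"offset": [-0.0005, 0, 0], "rot": [0, 0, 0], "hand": 1}])

```text
clock: 13.4
ee_pos: [0.5281, -0.1553, 0.0734]
tcp_rot: [[-1.0, 0.005, -0.023], [0.005, 1.0, 0.003], [0.023, 0.003, -1.0]]
force: [-1.7, 0.2, 4.8]
gripper_width: 0.0228
```

It stalls on both sides (0.5273 and 0.5295), so the plunger is home. I'll release, lift clear and check.

Call:
arm_command(steps=[{"offset": [0, 0, 0], "rot": [0, 0, 0], "hand": -1}, {"offset": [0, 0, 0], "rot": [0, 0, 0], "hand": -1}, {"offset": [0, 0, 0], "rot": [0, 0, 0], "hand": -1}, {"offset": [0, 0, 0], "rot": [0, 0, 0], "hand": -1}, {"offset": [0, 0, 0], "rot": [0, 0, 0], "hand": -1}])

```text
clock: 13.82
ee_pos: [0.5266, -0.1553, 0.0719]
tcp_rot: [[-1.0, 0.005, -0.027], [0.005, 1.0, 0.004], [0.027, 0.004, -1.0]]
force: [0.1, 0.6, -0.1]
gripper_width: 0.0543
```

Call:
arm_command(steps=[{"offset": [0, 0, -0.01], "rot": [0, 0, 0], "hand": -1}, {"offset": [0, 0, -0.03], "rot": [0, 0, 0], "hand": -1}, {"offset": [0, 0, -0.035], "rot": [0, 0, 0], "hand": -1}, {"offset": [0, 0, -0.035], "rot": [0, 0, 0], "hand": -1}, {"offset": [0.03, 0, -0.02], "rot": [0, 0, 0], "hand": -1}])

```text
clock: 14.23
ee_pos: [0.4999, -0.155, 0.2051]
tcp_rot: [[-0.999, 0.004, -0.036], [0.004, 1.0, 0.009], [0.036, 0.009, -0.999]]
force: [-0.5, 0.1, 2.4]
gripper_width: 0.0869
```

Call:
arm_command(steps=[{"offset": [0.035, 0, -0.02], "rot": [0, 0, 0], "hand": -1}, {"offset": [0.035, 0, 0], "rot": [0, 0, 0], "hand": -1}, {"offset": [0.035, 0, 0], "rot": [0, 0, 0], "hand": -1}, {"offset": [0, 0, 0], "rot": [0, 0, 0], "hand": -1}, {"offset": [0, 0, 0], "rot": [0, 0, 0], "hand": -1}])

```text
clock: 14.65
ee_pos: [0.39, -0.1545, 0.2385]
tcp_rot: [[-1.0, 0.003, -0.025], [0.003, 1.0, 0.0], [0.025, 0.0, -1.0]]
force: [0.0, -0.6, 0.0]
gripper_width: 0.0881
```

```bash
python3 - <<'E'
from h import *
import pickle
s0=pickle.load(open("scene.pkl","rb"))
s=get_state();print(s["ee_pos"],s["force"],s["clock"])
c=capture("scene")
f=lambda im:cv2.resize(im[165:285,285:385],None,fx=4,fy=4,interpolation=cv2.INTER_CUBIC)
cv2.imwrite("pics/s7.png",np.hstack([f(s0["image"]),f(c["image"])]))
for k in(s0,c):
    h=cv2.cvtColor(k["image"],cv2.COLOR_BGR2HSV);m=cv2.inRange(h,(0,150,60),(8,255,255))|cv2.inRange(h,(172,150,60),(180,255,255))
    m=m[190:215,300:325];M=cv2.moments(m,True);print("red knob",M["m10"]/M["m00"],M["m01"]/M["m00"],M["m00"])
E
```

```text
[ 0.38997154 -0.1545278   0.23846497] [ 0.01479535 -0.57454233  0.01613025] 14.65
red knob 9.964285714285714 12.607142857142858 28.0
red knob 9.964285714285714 12.607142857142858 28.0
```

View pics/s7.png

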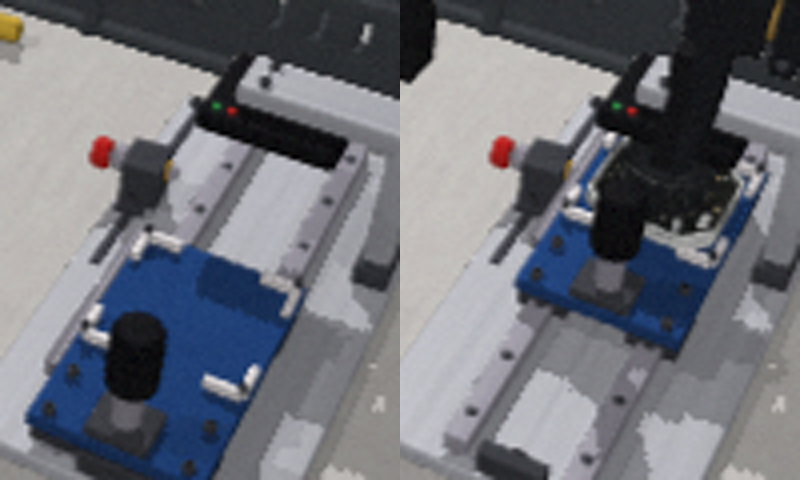

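The red knob is at exactly the same pixels as in the free state, so the plunger is fully out. The shuttle is under the head with the detector between the corner angles, and the arm is clear.

```bash
python3 -c "
from bench import *
finish_job()"
```

```text
the job is handed in; nothing more can be done
```

I loaded the detector into the nest, pushed the shuttle by its knob until the plunger sat in the notch, and handed the job in at about 14.7 s of robot time. No verdict came back.

- **Detector:** it was set down and released with the shuttle still at its loading end. The floor was felt at tool height 47 mm, as expected. A picture after release showed the tray flat inside the four corner angles.
- **Click:** the lead-in came at tool x 0.485 to 0.494. The shuttle then stalled at 0.5295 going forward (about 10 N) and at 0.5273 going back (about 7 N). That puts the notch about 98 mm from where the shuttle started. No sharp drop in force was felt at the click itself; the stall on both sides and the match with the lead-in distance are the evidence for it.
- **Last check:** the red plunger knob's pixels were identical to the free state, so the plunger is fully out. The shuttle stands under the reader head, and the gripper is open and clear of everything. The detector was partly hidden behind the knob and a finger in that picture, but the visible part of it sat between the corner angles.
- **Disagreement:** the nest's x position came out between 0.507 and 0.5115 depending on the view. I used 0.508 and it fitted without jamming.
- **Not checked at the end:** I took no final picture of the empty tray, dropper bottle or ring gauge. The arm was not brought near them and no unexpected contact force showed.

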